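# Seat and lock the shaker tray

## Robot

A 6-joint arm with a two-finger parallel gripper is mounted at the origin on the work surface. World frame = base frame: x ahead of the robot, y to its left, z up, the work surface at z = 0. Lengths are in m, angles in rad, forces in N, time in s.
With the tool pointing down it reaches from about 0.325 to 1 m from the base axis. Payload 5.1 kg.
Tool frame: the origin (TCP) lies on the centre line of the jaws, within the pads' length; the fingertips stand 11 mm ahead of it and the grasp point (between the pads) lies 8 mm behind it; z points along the fingers, y is the direction in which the jaws open and shut (so a half turn about z gives the same grasp; the last joint's range is limited). The gripper opens to 85 mm and grips with 20 to 120 N. Pads are 22 mm wide; open, the fingers measure 114 mm over their backs; the gripper's body (76 mm by 85 mm) begins 54 mm behind the grasp point. The pads swing forward as they close: fully open they stand 13 mm farther back than shut.
Start: joints at [1.018, 0.124, 1.65, -0, 1.367, -0.083], TCP at [0.294, 0.58, 0.242] pointing down, gripper open.
Joint ranges: [-2.61, 2.61], [-1.02, 2.33], [0.03, 2.71], [-1.35, 4.49], [0.32, 2.68], [-2.91, 2.91]. Speed limits (rad/s): [2.57, 2.57, 3.14, 3.14, 3.14, 3.14].

## Interface

Orientations are given as a unit quaternion [w, x, y, z].
In Python, from station import bot, vision, search_frame, mark_of gives the robot as it stands. The module is installed in compiled form; this text tells all that it offers. Calls block until the motion is done:
- bot.move_ptp(position, orientation): joint-space move of the TCP to a pose.
- bot.move_straight(position, orientation=None, rate=0.15, threshold=None): straight line of the TCP; orientation=None keeps the orientation; rate is the mean speed in m/s. With threshold (N) it stops when the force on the tool has changed by that much, and returns True; else False.
- bot.set_joints(angles): joint-space move.
- bot.move_gripper(opening, strength=None): finger opening in m; strength is the grip in N (None keeps the last); returns when the fingers have stopped.
- bot.wait(seconds).
- bot.ik(position, orientation): joint angles nearest the present ones, or None.
- vision.grab_frame(name): name is "scene" or "top" or "wrist"; returns a dict with "pixels" (420x560x3 uint8, red, green, blue), "fx", "fy", "cx", "cy" (pixels), "k1" (the pictures are not rectified: a ray, as slopes to the right and down, at radius r is drawn at 1 + k1 r^2 times it, then the intrinsics apply), "rvec" (rotation vector, rad) and "tvec" (3), from world to camera coordinates, as OpenCV has them. Camera axes: x right, y down, z forward; pixel columns grow to the right and rows downward; lengths in m; the calibration is good to about 2 mm. A picture is of the moment at which its call begins. There is no depth.
A pose or a line that the arm cannot do raises bot.MotionError and nothing moves.
- bot.finish_job(): hands the job in, once; it reports no verdict.
Trained networks look in a picture, given as the dict that the camera call returned (one of the last four; its "shot" number tells which), for a name from the list of things; names that differ only in an ending like _2 or _b are one class to them, and where a whole thing is asked for, a point or a joint stands for the part that bears it (a point fixed in the world has none). Each returns a list of dicts, best first, with "confidence" (0 to 1); they miss things now and then, are a little off and sometimes report something else, mostly with a low value. They report only what shows in the picture. A call takes as long as a camera call. They do not tell look-alikes from the thing itself.
- search_frame(target, picture): "bbox" ([left, top, right, bottom] in pixels, round what is visible of it).
- mark_of(target, picture): "uv" ([column, row] in pixels: a listed point, or the origin of a listed thing).
Readings, each from a call of its own:
- bot.current_t(): time.
- bot.current_qpos(): joint angles.
- bot.current_qd(): joint speeds.
- bot.current_joint_torque(): joint torques, N m.
- bot.current_ee_pos(): TCP position.
- bot.current_orientation(): TCP orientation.
- bot.current_force(): force on the tool from outside, world axes, zero at the start.
- bot.current_torque(): the same for the moment, N m.
- bot.current_width(): finger opening in m.
Only numpy, scipy, OpenCV 4.12 (cv2) and the standard library are available. Lean on these libraries where they do the work, as an engineer would, in place of code of your own. Each camera call takes 0.05 s, during which the arm holds its last target. There are 200 camera calls.

## Task

Push the steel tray along the rails of the bench shaker, away from the robot, until it drops into its locating notches and sits fully down; then push the latch arm round by its peg, over the tray's rim, as far as it goes. Only push, with the fingers: do not lift the tray or the flask that rides on it, and keep that flask standing upright. Leave everything else on the bench where it stands.

Things in the scene. Friction and masses are not known exactly. Their poses are not given: they have to be found in the camera images.
- shaker: Fixed white bench shaker, 340 x 300 mm, deck 55 mm above the table. Origin: centre of its underside, on the table; x runs along its rails, away from the robot (the pushing direction), y to its left, z up. Two rails along x, tops 77 mm high, at y = +-66 to +-94 mm, open channel between them. Steel fences, 93 mm high, guide the tray with 2 mm play each side.
- seat (a point): Where the tray's origin lies when seated: 20 mm ahead (+x) of the shaker's origin, 77 mm up, axes as the shaker's. Four notches in the rail tops, each 17 mm long and 9 mm deep, take the tray's feet there, all at once: the tray sinks 7 mm, rests on the rails with about 2.5 mm play each way along x, and the push meets a firm stop.
- tray: Loose steel tray, 200 mm along x, 189 mm along y, 0.4 to 0.85 kg, on four feet 7 mm high. Origin: centre of its 6 mm plate's underside; axes as the shaker's; 84 mm above the table while it slides, 77 mm when seated. It starts 30 to 100 mm short of the seat; slides with a push of 2 to 7 N. Touch it slowly (a brisk first touch kicks back) and push at 50 mm/s or slower, or it may jump the notches.
- tray_edge (a point): Middle of the outer face of the tray's near rim, where to push: 100 mm from the tray's origin towards -x, 9 mm above the plate's underside. The face is flat, 18 mm tall (from the plate's underside up to the rim's top); below it the channel is free down to the deck. The rails end at a steel stop 35 mm beyond a seated tray: a tray that touches it has gone too far.
- latch (a joint): Turn of the latch arm, rad. 0 to 0.2 at the start (arm beside the tray, pointing to -x of the shaker); grows clockwise seen from above; 1.57: it points to +y, over the tray's rim; stop at 1.6. Needs about 1 N at the peg and stays where left. The arm is 8 mm thick, its underside 98 mm above the table: 3 mm above a seated tray's rim, but an unseated tray blocks it.
- latch_pivot (a point): The latch's upright pivot axis, on top of the arm (106 mm above the table), at x = -30, y = -125 mm of the shaker.
- latch_peg (a point): Centre of the top of the upright steel peg on the latch arm: diameter 14 mm, 30 mm tall (106 to 136 mm above the table), 50 mm from the pivot.
- flask: Conical glass flask, base diameter 64 mm, 105 mm tall, about 0.11 kg, standing loose on the tray's far left part. Origin: centre of its base; z up. Must stay upright on the tray.
- vial: Small amber vial, diameter 26 mm, 50 mm tall, standing on the shaker's deck left of the rails (origin: centre of base). Leave alone.
- dewar: Open steel vessel, diameter 110 mm, 130 mm tall (origin: centre of base). Leave alone.
- beaker: Glass beaker, diameter 70 mm, 85 mm tall (origin: centre of base). Leave alone.
- bottle: White plastic bottle, diameter 64 mm, 150 mm tall (origin: centre of base). Leave alone.
- jar: Amber jar, diameter 60 mm, 75 mm tall (origin: centre of base). Leave alone.
- spatula: Steel spatula, 180 mm long, lying on the table (origin: on its underside near its middle, x towards its blade). Leave alone.
Things that resemble listed ones, but are neither listed nor needed, are in the scene too. What is shaped like the flask but pink or purple is not meant.

How it is judged:
On the way, in this order (a step that is already met when the one before it is completed fails the run):
1. the tray has dropped into its notches, the latch still open (z of tray in the frame of seat between -0.003 and 0.0025 m and x of tray in the frame of seat between -0.006 and 0.006 m and angle between tray's own z axis and vertical below 0.025 rad and angle between the x axis of tray and the x axis of shaker, either way round below 0.06 rad and value of joint latch below 0.6 rad), for 0.2 s.
2. the latch is turned over the rim of the seated tray (z of tray in the frame of seat between -0.003 and 0.0025 m and x of tray in the frame of seat between -0.006 and 0.006 m and angle between tray's own z axis and vertical below 0.025 rad and angle between the x axis of tray and the x axis of shaker, either way round below 0.06 rad and value of joint latch above 1.35 rad), for 0.2 s.
At the end, for the whole second after the job is handed in: The tray lies seated (origin within 6 mm of the seat along the rails, less than 2.5 mm above it, level within 0.025 rad), the latch is turned to more than 1.35 rad, the flask stands upright on the tray (within 0.15 rad), and all are at rest (all of step 2 and angle between flask's own z axis and vertical below 0.15 rad and z of flask in the frame of tray between 0 and 0.012 m and linear speed of each of tray, flask below 0.01 m/s); the robot touches nothing.
It fails at once if the tray is lifted more than 10 mm off the rails or tipped (z of tray in the frame of seat above 0.017 m or angle between tray's own z axis and vertical above 0.15 rad).
It fails at once if the flask is lifted off the tray or toppled (angle between flask's own z axis and vertical above 0.5 rad or z of flask in the frame of tray above 0.025 m or z of flask in the frame of tray below -0.01 m).
It fails at once if something else on the bench is moved by more than 30 mm or toppled (distance of any of vial, dewar, beaker, bottle, jar, spatula from where it was at the start of the episode above 0.03 m or angle between any of vial, dewar, beaker, bottle, jar's own z axis and vertical above 0.4 rad).
It also fails if it takes over 48 s, if anything falls off the work surface, if the arm or the gripper's body presses on something with over 40 N, if the wrist force passes 120 N, or if a joint passes its speed limit or range.

## Working session

There is one attempt and no reset: what is moved stays moved. The work goes in short steps, each a Python script; the robot and the scene stay as the last script left them, time stands still between calls to the robot, and variables do not carry over. Pictures are saved under pics/ and viewed, about 8 in all and at most 12, crops included, and the job is handed in when it is done.

```bash
mkdir -p pics; cat > h.py <<'E'
import numpy as np, cv2
from station import bot, vision, search_frame, mark_of
def ray(p,uv):
    d=np.array([(uv[0]-p['cx'])/p['fx'],(uv[1]-p['cy'])/p['fy']]);s=d.copy()
    for _ in range(20): s=d/(1+p['k1']*(s@s))
    R=cv2.Rodrigues(np.array(p['rvec'],float))[0];t=np.array(p['tvec'],float).ravel()
    return -R.T@t, R.T@np.array([s[0],s[1],1.])
def at_z(p,uv,z):
    o,d=ray(p,uv); return o+d*(z-o[2])/d[2]
def proj(p,X):
    R=cv2.Rodrigues(np.array(p['rvec'],float))[0];c=R@np.array(X,float)+np.array(p['tvec'],float).ravel()
    s=c[:2]/c[2]; s=s*(1+p['k1']*(s@s)); return np.array([p['cx']+p['fx']*s[0],p['cy']+p['fy']*s[1]])
def save(p,n): cv2.imwrite('pics/'+n,p['pixels'][:,:,::-1])
E
python3 - <<'E'
from h import *
Z=dict(shaker=0,tray=.084,tray_edge=.093,latch_pivot=.106,latch_peg=.136,flask=.09,vial=.055,seat=.077,dewar=0,beaker=0,bottle=0,jar=0,spatula=0)
for c in('top','scene'):
    p=vision.grab_frame(c);save(p,c+'0.png')
    print(c,ray(p,(280,210))[0].round(3))
    for n,z in Z.items():
        try:
            for m in mark_of(n,p)[:3]: print(n,np.round(m['uv'],1),round(m['confidence'],2),at_z(p,m['uv'],z)[:2].round(4))
        except Exception as e: print(n,e)
print(bot.current_t())
E
```

```text
top [0.233 0.015 1.352]
tray [263.5 165.2] 0.87 [0.6341 0.0347]
tray_edge [268.1 195.1] 0.68 [0.5392 0.0275]
tray_edge [422.  229.3] 0.2 [ 0.4031 -0.4101]
latch_pivot [308.8 159.5] 0.57 [ 0.6343 -0.0998]
latch_peg [311.8 172.6] 0.59 [ 0.585 -0.102]
latch_peg [308.6 161.9] 0.47 [ 0.6175 -0.0958]
flask [195.9 212.5] 0.75 [0.5045 0.2412]
flask [196.2 151.4] 0.74 [0.6918 0.2335]
flask [253.2 164.2] 0.68 [0.6378 0.0649]
vial [223.2 155.7] 0.55 [0.6837 0.1567]
vial [265.7 164.5] 0.24 [0.645  0.0283]
beaker [420.5 231.9] 0.74 [ 0.4079 -0.4356]
beaker [400.3 274.2] 0.46 [ 0.2835 -0.3552]
bottle [414.7 174. ] 0.9 [ 0.595  -0.4438]
jar [307.6 164.3] 0.71 [ 0.6528 -0.1043]
jar [164.1 279.7] 0.6 [0.3228 0.3634]
scene [1.354 0.329 1.116]
shaker [275.3 283.2] 0.56 [0.653 0.024]
tray [277.5 260.9] 0.91 [0.6363 0.0261]
tray_edge [289.9 238.2] 0.84 [0.5573 0.0325]
latch_pivot [235.2 244.1] 0.76 [ 0.6386 -0.0961]
latch_pivot [149.4 226.9] 0.23 [ 0.6674 -0.3525]
latch_peg [244.5 220.9] 0.62 [ 0.5761 -0.0937]
latch_peg [281.1 260.2] 0.15 [0.6672 0.0491]
flask [292.  264.9] 0.93 [0.6395 0.0688]
flask [360.7 298.2] 0.84 [0.6777 0.2671]
flask [342.3 330.9] 0.8 [0.7824 0.2496]
vial [316.7 295.1] 0.53 [0.6849 0.1543]
vial [280.  261.2] 0.22 [0.6147 0.0244]
dewar [436.4 273.6] 0.71 [0.4644 0.4465]
beaker [174.2 186.4] 0.96 [ 0.4076 -0.4409]
bottle [279.3 258.5] 0.71 [0.568  0.0032]
bottle [147.2 227.8] 0.59 [ 0.6011 -0.4286]
bottle [241.8 221.4] 0.34 [ 0.4731 -0.1595]
jar [415.1 230.9] 0.87 [0.3247 0.3584]
spatula [215.8 169.7] 0.74 [ 0.2837 -0.3443]
1.4
```

```bash
python3 - <<'E'
import cv2
a=cv2.imread('pics/top0.png');b=cv2.imread('pics/scene0.png')
cv2.imwrite('pics/t1.png',cv2.resize(a[100:250,170:370],None,fx=4,fy=4,interpolation=cv2.INTER_CUBIC))
cv2.imwrite('pics/s1.png',cv2.resize(b[170:350,180:420],None,fx=3.3,fy=3.3,interpolation=cv2.INTER_CUBIC))
E
```

```text
(no output)
```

View pics/t1.png

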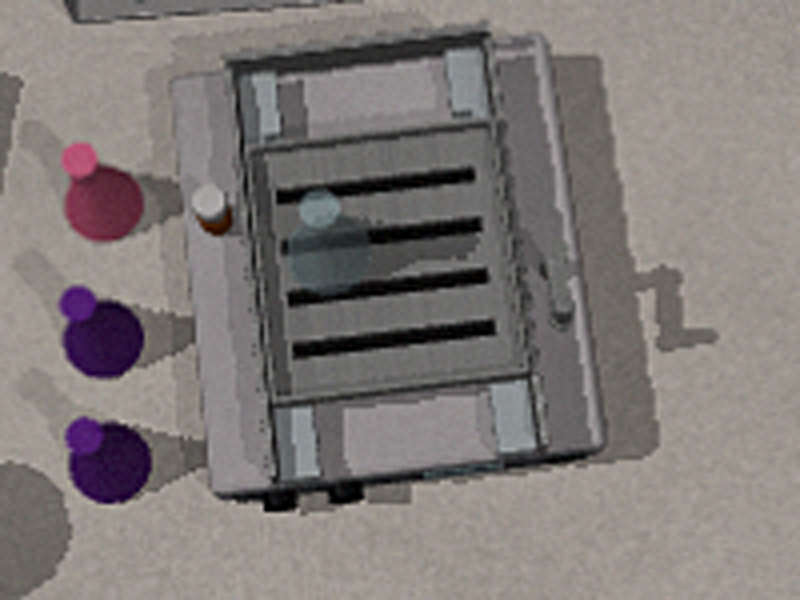

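View pics/s1.png

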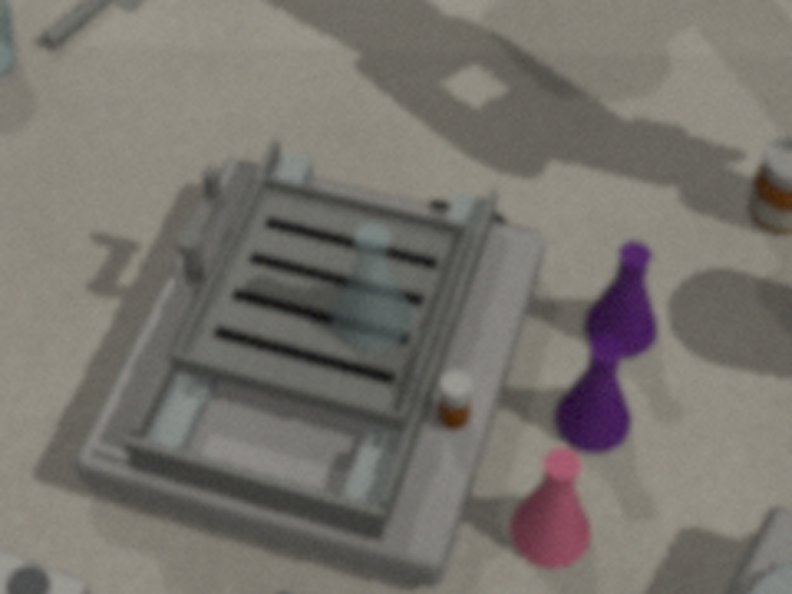

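Top crop: shaker corners (543,37),(605,450),(218,495),(175,75), tray near rim (275,403)-(535,373), peg at (563,315). Scene crop: tray with the flask, about 60 mm of free rail beyond, latch beside the tray at (190,260)/(212,185).

```bash
python3 - <<'E'
from h import *
p=vision.grab_frame('top');s=vision.grab_frame('scene')
f=lambda c,z:at_z(p,(c[0]/4+170-.4,c[1]/4+100-.4),z)[:2]
g=lambda c,z:at_z(s,(c[0]/3.3+180-.35,c[1]/3.3+170-.35),z)[:2]
def show(n,P):
    P=np.array(P);print(n,P.round(4).tolist(),'c',P.mean(0).round(4),'yaw',[round(float(np.degrees(np.arctan2(*(a-b)[::-1]))),2) for a,b in zip(P,np.roll(P,-1,0))])
show('deck top',[f(c,.055) for c in[(545,36),(606,448),(218,495),(173,75)]])
show('tray top',[f(c,.102) for c in[(492,123),(535,373),(275,403),(248,150)]])
show('tray scn',[g(c,.102) for c in[(172,357),(272,185),(465,230),(408,412)]])
show('deck scn',[g(c,.055) for c in[(82,462),(232,160),(545,235),(435,578)]])
# shaker deck: fit using networks
for n in('shaker','tray','latch_pivot','latch_peg'):
    print(n,[(np.round(b['bbox'],1),round(b['confidence'],2)) for b in search_frame(n,p)[:2]])
print('pk',f((563,318),.106),f((560,306),.136), g((190,235),.136),g((212,172),.136),g((195,280),.106))
E
```

```text
deck top [[0.8194, -0.111], [0.4857, -0.1262], [0.4726, 0.1646], [0.8099, 0.1835]] c [0.6469 0.0277] yaw [2.62, -87.43, -176.79, 91.85]
tray top [[0.7308, -0.0602], [0.5358, -0.0751], [0.5282, 0.1144], [0.7239, 0.1236]] c [0.6297 0.0257] yaw [4.36, -87.71, -177.3, 92.16]
tray scn [[0.7409, -0.0594], [0.5486, -0.0544], [0.5391, 0.1155], [0.7244, 0.13]] c [0.6382 0.0329] yaw [-1.5, -86.8, -175.53, 94.97]
deck scn [[0.8281, -0.1015], [0.496, -0.1178], [0.4828, 0.1726], [0.8252, 0.1874]] c [0.658  0.0352] yaw [2.81, -87.39, -177.53, 90.57]
shaker [(array([212.8, 106.5, 323.8, 227.2]), 0.72)]
tray [(array([227.8, 128.9, 302.3, 203.4]), 0.9)]
latch_pivot [(array([212.3, 105.6, 322.4, 224.3]), 0.73)]
latch_peg []
pk [ 0.57433527 -0.09881564] [ 0.57510981 -0.09476396] [ 0.64785382 -0.0830486 ] [ 0.57957722 -0.09401591] [ 0.66781764 -0.0722767 ]
```

```bash
cat >> h.py <<'E'
from scipy.spatial.transform import Rotation as Ro
def down(yaw):
    c,s=np.cos(yaw),np.sin(yaw)
    q=Ro.from_matrix(np.array([[c,s,0],[s,-c,0],[0,0,-1.]])).as_quat(); return [q[3],q[0],q[1],q[2]]
E
python3 - <<'E'
from h import *
yaw=np.radians(2.6)
for k in(0,np.pi): 
  for P in([.5,.03,.3],[.55,.03,.1],[.58,-.12,.12],[.6,-.06,.12]): print(k,P,None if (q:=bot.ik(P,down(yaw+k))) is None else q[5])
print(bot.ik([.6,-.06,.12],down(yaw+np.pi/2)))
bot.move_gripper(0.0)
bot.move_ptp([.46,.0,.36],down(yaw))
p=vision.grab_frame('wrist');save(p,'w1.png')
print(ray(p,(280,210))[0].round(3),bot.current_t(),bot.current_width())
Z=dict(shaker=0,seat=.077,tray=.084,tray_edge=.093,latch_pivot=.106,latch_peg=.136,flask=.09)
for n,z in Z.items():
    for m in mark_of(n,p)[:3]: print(n,np.round(m['uv'],1),round(m['confidence'],2),at_z(p,m['uv'],z)[:2].round(4))
E
```

```text
0 [0.5, 0.03, 0.3] 1.4781330853059362
0 [0.55, 0.03, 0.1] 1.4824450951934809
0 [0.58, -0.12, 0.12] 1.2307786346993046
0 [0.6, -0.06, 0.12] 1.3367416468960647
3.141592653589793 [0.5, 0.03, 0.3] -1.6634595682838564
3.141592653589793 [0.55, 0.03, 0.1] -1.6591475583963118
3.141592653589793 [0.58, -0.12, 0.12] -1.910814018890488
3.141592653589793 [0.6, -0.06, 0.12] -1.804851006693728
[-1.88676119e-01  1.27234941e-01  1.86122220e+00 -4.44089210e-16
  1.15313551e+00 -2.34054680e-01]
[0.545 0.003 0.491] 4.7167 0.00018144310331638563
tray [259.4  25.9] 0.88 [0.6341 0.0296]
tray_edge [259.7 112.3] 0.55 [0.535  0.0259]
tray_edge [366.5  33.3] 0.46 [ 0.6307 -0.0974]
latch_pivot [367.7  32. ] 0.93 [ 0.6292 -0.0953]
latch_peg [370.7  82.5] 0.95 [ 0.5735 -0.0977]
flask [113.   46.1] 0.96 [0.6045 0.2059]
flask [121.7 113.6] 0.88 [0.5259 0.204 ]
flask [222.8  12.9] 0.66 [0.6445 0.0723]
```

View pics/w1.png

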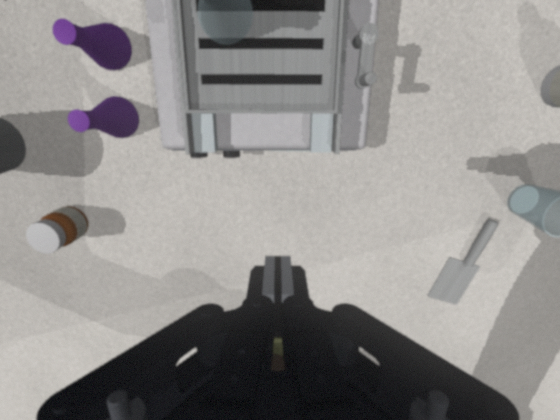

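Wrist view: tray near rim at row ~110 (columns 188–338), peg at (366,80), pivot at (358,42). The rails run nearly upright, so the yaw of about 2.5° is confirmed. Now a slow touch, then the push.

```bash
python3 - <<'E'
from h import *
yaw=np.radians(2.4);u=np.array([np.cos(yaw),np.sin(yaw),0]);q=down(yaw)
e=np.array([.537,.0262,.091])
bot.move_ptp(e-.045*u+[0,0,.06],q)
bot.move_straight(e-.045*u,rate=.1)
print('f',np.round(bot.current_force(),2))
bot.move_straight(e-.022*u,rate=.06)
print('touch',bot.move_straight(e+.01*u,rate=.012,threshold=1.2),np.round(bot.current_ee_pos(),4),np.round(bot.current_force(),2),bot.current_t())
print('push',bot.move_straight(e+.045*u,rate=.03,threshold=11),np.round(bot.current_ee_pos(),4),np.round(bot.current_force(),2),bot.current_t())
p=vision.grab_frame('wrist');save(p,'w2.png')
for n,z in dict(tray=.077,tray_edge=.086,latch_pivot=.106,flask=.083).items():
    for m in mark_of(n,p)[:2]: print(n,np.round(m['uv'],1),round(m['confidence'],2),at_z(p,m['uv'],z)[:2].round(4))
E
```

```text
f [ 0.19 -0.26  0.54]
touch True [0.5234 0.0257 0.0904] [-0.08 -0.97  0.94] 8.3083
push True [0.5235 0.0258 0.0893] [ 0.78  0.38 -0.02] 8.7667
tray [280.   34.7] 0.58 [0.6363 0.0286]
tray_edge [277.6 264.2] 0.74 [0.5316 0.0251]
latch_pivot [279.9 265.2] 0.61 [0.5427 0.0246]
```

View pics/w2.png

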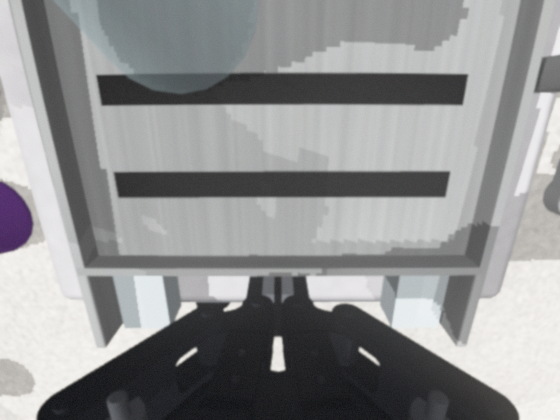

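The fingers stand at the middle of the rim (row ~270) and the flask is upright. The early stop was only the first-touch spike, so I carry on more gently with a higher threshold.

```bash
python3 - <<'E'
from h import *
yaw=np.radians(2.4);u=np.array([np.cos(yaw),np.sin(yaw),0])
P=np.array([.5235,.0257,.0905])
r=lambda s:print(s,np.round(bot.current_ee_pos(),4),np.round(bot.current_force(),2),round(bot.current_t(),2))
print(bot.move_straight(P+.006*u,rate=.012,threshold=25));r('a')
for d in (.014,.022,.030):
    hit=bot.move_straight(P+d*u,rate=.025,threshold=25);r((d,hit))
    if hit: break
else:
    for d in np.arange(.033,.056,.003):
        hit=bot.move_straight(P+d*u,rate=.02,threshold=14);r((round(d,3),hit))
        if hit or np.linalg.norm(bot.current_force()[:2])>12: break
E
```

```text
False
a [0.5289 0.026  0.0899] [-3.01  0.74 -2.11] 9.72
(0.014, False) [0.5385 0.0263 0.0911] [-0.27  1.01 -1.1 ] 10.19
(0.022, False) [0.5456 0.0266 0.0911] [-5.33 -1.22  2.32] 10.66
(0.03, False) [0.5534 0.027  0.0911] [-5.16 -1.4   4.08] 11.12
(np.float64(0.033), False) [0.5562 0.0271 0.091 ] [-6.9  -0.53  4.25] 11.43
(np.float64(0.036), False) [0.5601 0.0272 0.091 ] [-2.81  0.67  0.63] 11.72
(np.float64(0.039), False) [0.5617 0.0273 0.091 ] [-7.56 -0.11  5.01] 12.03
(np.float64(0.042), False) [0.5638 0.0273 0.091 ] [-11.19  -1.27   8.09] 12.32
(np.float64(0.045), True) [0.5635 0.0273 0.0905] [-1.04  0.11 -0.11] 12.53
```

```bash
python3 - <<'E'
from h import *
yaw=np.radians(2.4);u=np.array([np.cos(yaw),np.sin(yaw),0])
P=np.array(bot.current_ee_pos())
bot.move_straight(P-.03*u,rate=.08)
bot.move_straight(P-.06*u+[0,-.02,.2],rate=.25)
p=vision.grab_frame('wrist');save(p,'w3.png')
for n,z in dict(tray=.077,tray_edge=.086,latch_pivot=.106,latch_peg=.136,flask=.083).items():
    for m in mark_of(n,p)[:2]: print(n,np.round(m['uv'],1),round(m['confidence'],2),at_z(p,m['uv'],z)[:2].round(4))
s=vision.grab_frame('scene')
cv2.imwrite('pics/s3.png',cv2.resize(s['pixels'][190:330,190:350,::-1],None,fx=4,fy=4,interpolation=cv2.INTER_CUBIC))
print(bot.current_t())
E
```

```text
tray [260.2   3.6] 0.71 [0.6752 0.0286]
tray_edge [259.4 110.7] 0.86 [0.5753 0.0265]
tray_edge [ 56.3 257.8] 0.43 [0.3857 0.2842]
latch_pivot [388.3  61.6] 0.94 [ 0.6263 -0.0952]
latch_peg [391.3 116.9] 0.91 [ 0.5779 -0.0956]
flask [89.2 66.1] 0.85 [0.6127 0.2027]
flask [ 97.9 144.6] 0.67 [0.5323 0.2065]
14.3583
```

View pics/w3.png

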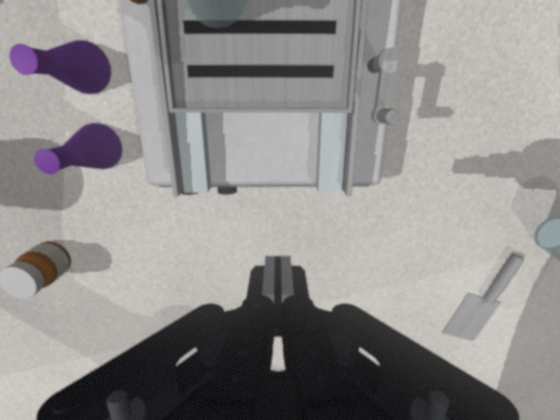

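View pics/s3.png

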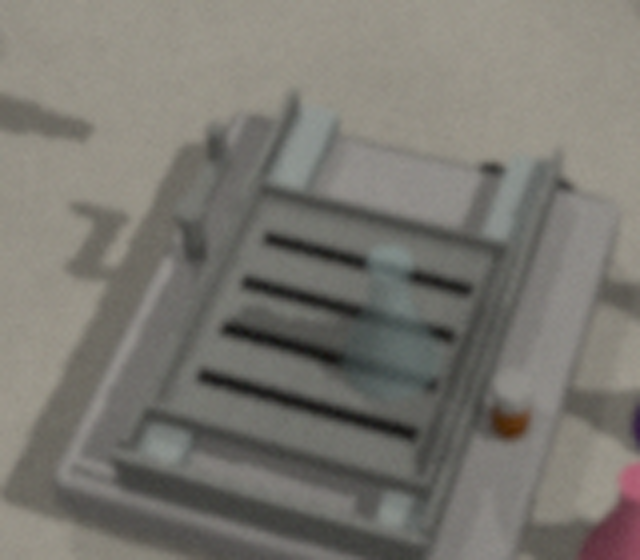

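Both pictures show the tray moved up, with about a 35 mm gap to the end stop (not touching it), and the flask upright. The force dipped and then rose to a firm stop at the expected place, so the tray is seated. Next the latch: peg at (391,117), pivot at (388,62) in the wrist view.

```bash
python3 - <<'E'
from h import *
yaw=np.radians(2.4);c,s=np.cos(yaw),np.sin(yaw);R=np.array([[c,-s],[s,c]])
piv=np.array([.6275,-.0955])
def pose(th,gap,z=.124):
    t=np.array([np.sin(th),np.cos(th)]);a=np.array([-np.cos(th),np.sin(th)])
    xy=piv+R@(.05*a-(.018+gap)*t); return [*xy,z],down(yaw+np.pi/2-th)
r=lambda s:print(s,np.round(bot.current_ee_pos(),4),np.round(bot.current_force(),2),round(bot.current_t(),2))
bot.move_ptp(*pose(0,.025,.22))
bot.move_straight(pose(0,.025)[0],rate=.12);r('down')
bot.move_straight(pose(0,.006)[0],rate=.05)
for th in np.arange(.1,1.75,.15):
    g=-.0 if th<1.5 else -.004
    hit=bot.move_straight(*pose(th,g),rate=.05,threshold=25);r((round(th,2),hit))
    if hit: break
E
```

```text
down [ 0.58   -0.1407  0.125 ] [-0.1  -0.31 -0.04] 16.89
(np.float64(0.1), False) [ 0.5765 -0.1107  0.124 ] [-0.23 -0.35  1.41] 17.8
(np.float64(0.25), False) [ 0.5749 -0.103   0.124 ] [ 0.1  -0.51 -0.44] 18.11
(np.float64(0.4), False) [ 0.5744 -0.095   0.124 ] [-0.08  0.27  0.68] 18.42
(np.float64(0.55), False) [ 0.5751 -0.0871  0.124 ] [-0.81  1.56  0.74] 18.73
(np.float64(0.7), False) [ 0.577  -0.0793  0.124 ] [ 0.07  0.57 -0.03] 19.03
(np.float64(0.85), False) [ 0.5799 -0.072   0.124 ] [ 0.19  0.38 -0.59] 19.34
(np.float64(1.0), False) [ 0.584  -0.0651  0.124 ] [-0.19  0.79  0.02] 19.65
(np.float64(1.15), False) [ 0.589 -0.059  0.124] [-0.36  0.15 -0.24] 19.96
(np.float64(1.3), False) [ 0.5949 -0.0536  0.124 ] [ 1.07  0.62 -0.3 ] 20.27
(np.float64(1.45), False) [ 0.6015 -0.0492  0.124 ] [-0.11 -0.16  0.17] 20.57
(np.float64(1.6), False) [ 0.6099 -0.046   0.1237] [-10.81  -1.56   6.07] 20.96
```

```bash
python3 - <<'E'
from h import *
P=np.array(bot.current_ee_pos())
bot.move_straight(P-[.03,0,0],rate=.08)
bot.move_straight(P+[-.1,.03,.2],rate=.2)
p=vision.grab_frame('wrist');save(p,'w4.png')
for n,z in dict(tray=.077,tray_edge=.086,latch_pivot=.106,latch_peg=.136,flask=.083).items():
    for m in mark_of(n,p)[:2]: print(n,np.round(m['uv'],1),round(m['confidence'],2),at_z(p,m['uv'],z)[:2].round(4))
s=vision.grab_frame('scene')
cv2.imwrite('pics/s4.png',cv2.resize(s['pixels'][190:330,190:350,::-1],None,fx=4,fy=4,interpolation=cv2.INTER_CUBIC))
print(bot.current_t(),np.round(bot.current_force(),2))
E
```

```text
tray [235.6  25.2] 0.92 [0.6774 0.0318]
tray_edge [242.9 121.4] 0.62 [0.575 0.025]
latch_pivot [353.3  73.4] 0.97 [ 0.6272 -0.0961]
latch_peg [307.9  70.3] 0.73 [ 0.6264 -0.0448]
latch_peg [ 61.  263.7] 0.7 [0.4092 0.2462]
flask [93.5 89.4] 0.74 [0.6097 0.199 ]
flask [101.4 155. ] 0.74 [0.5332 0.2029]
23.0833 [0.37 0.05 0.05]
```

View pics/s4.png

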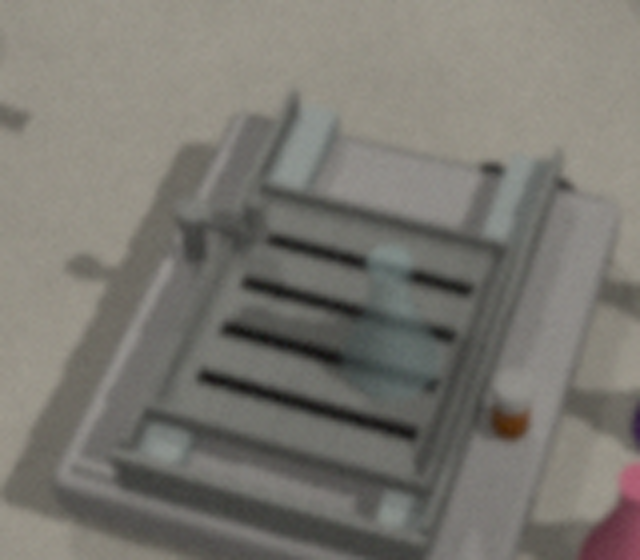

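View pics/w4.png

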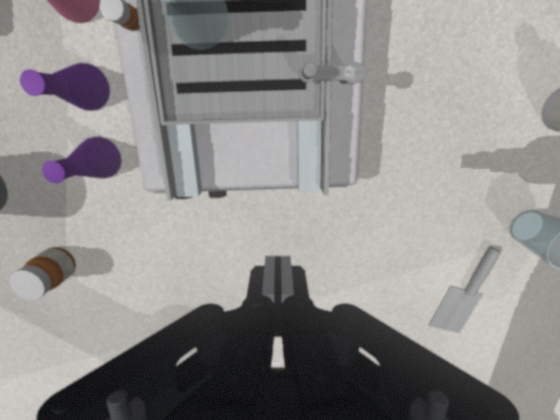

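The latch arm (peg (310,70), pivot (350,73)) now lies over the tray's rim at about 1.58 rad. The flask is upright, the tray is in place and the robot is clear.

```bash
python3 -c "
from h import *
bot.finish_job();print(bot.current_t())"
```

```text
the job is handed in; nothing more can be done
the job is handed in; nothing more can be done
```

The tray is in its notches with the latch turned over its rim, and I handed the job in at about 23 s of the 48 s allowed. The hand-in reports no verdict.

- **Tray:** I pushed it about 40 mm along the rails with closed fingers, at 12–25 mm/s. The force dipped, then rose past 11 N to a firm stop at about the expected place. I did not measure the tray's height directly. That it is seated rests on this force pattern, the roughly 35 mm gap left to the end stop, and the latch arm passing freely over the rim.
- **Latch:** I pushed the peg round until it met its stop (about 11 N). The last wrist picture puts the arm at about 1.58 rad.
- **Flask and surroundings:** The flask is upright on the tray. The other things in view (vial, jar, spatula) look undisturbed, and the robot is clear of everything.

**Checks that failed or disagreed:**
- The first push stopped at once on a touch spike, so I repeated it with a higher threshold.
- The last two pictures put the tray 4–6 mm beyond my own estimate of the seat along the rails. I put this down to camera and detection error, because the push met a firm stop there and the end stop was not reached.
- The detector did not report the real flask in the last wrist pictures, only the purple look-alikes. I judged it upright from the pictures.

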